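Roll a loaded battery caddy into its charging dock

TASK

Roll the loaded battery caddy along the bench on its wheels, without lifting it (the push handle is the place to hold it), until all four swivel castors have swung round and trail straight behind - get that done before the caddy reaches the mouth of the aluminium docking rails by the charger. Then steer it squarely in between the rails, nose first, gently up to the rubber buffers, and let go. It must stay there with its castors still trailing and the battery standing in its tray; leave the clear plastic tub and the spare battery where they are.

Things in the scene. Friction and masses are not known exactly. Their poses are not given: they have to be found in the camera images.
- caddy: battery caddy: red steel tray 134 x 94 mm (plus a 6 mm black rubber nose bumper at the front) on four swivel castors, tray underside 36 mm above the bench, lip to 58 mm; it carries a battery and weighs about 0.95 kg in all and rolls with less than 2 N. Origin on the bench under the tray's centre; x is the rolling direction, nose to +x (bumper face at +73 mm), the push handle at the rear (-x); y to its left; z up
- caddy_handle (a point): middle of the caddy's push handle: a level crossbar along the caddy's y with a black rubber grip sleeve 16 mm thick and 50 mm long, orange ring at each end, on a bent steel tube hoop 68 mm wide. It lies 108 mm behind the caddy's origin and 170 mm above the bench. Axes as the caddy's
- castor_fl_wheel (a point): centre of the front left castor's wheel (black tread 25 mm across, 9 mm wide). The castor swivels freely all the way round about an upright pivot at (+50, +36) mm in the caddy's frame; the wheel centre is 14 mm from that pivot, 12.5 mm above the bench. It trails when it lies straight behind the pivot, i.e. towards the caddy's -x. At the start it points some other way
- castor_fr_wheel (a point): centre of the front right castor's wheel (black tread 25 mm across, 9 mm wide). The castor swivels freely all the way round about an upright pivot at (+50, -36) mm in the caddy's frame; the wheel centre is 14 mm from that pivot, 12.5 mm above the bench. It trails when it lies straight behind the pivot, i.e. towards the caddy's -x. At the start it points some other way
- castor_rl_wheel (a point): centre of the rear left castor's wheel (black tread 25 mm across, 9 mm wide). The castor swivels freely all the way round about an upright pivot at (-50, +36) mm in the caddy's frame; the wheel centre is 14 mm from that pivot, 12.5 mm above the bench. It trails when it lies straight behind the pivot, i.e. towards the caddy's -x. At the start it points some other way
- castor_rr_wheel (a point): centre of the rear right castor's wheel (black tread 25 mm across, 9 mm wide). The castor swivels freely all the way round about an upright pivot at (-50, -36) mm in the caddy's frame; the wheel centre is 14 mm from that pivot, 12.5 mm above the bench. It trails when it lies straight behind the pivot, i.e. towards the caddy's -x. At the start it points some other way
- battery: black motorcycle battery with pale terminals, 77 x 118 x 93 mm, standing loose in the caddy's tray, 41 mm above the bench (top at 134 mm), its long side along the caddy. Origin at the centre of its underside, z up
- dock_home (a point): point on the bench where the caddy's origin stands when fully home in the dock. x is the drive-in direction, y to the left of it, z up. The buffer faces stand at x = +74 mm, at the height of the caddy's nose bumper
- dock: aluminium docking rails fixed to the bench, origin and axes as dock_home. Two straight kerbs 14 mm high, inner faces at y = +-52 mm, from x = -60 mm on to the end; flared mouth from there out to x = -100 mm, where it is 142 mm wide, with yellow tips; at the far end an upright plate 58 mm high with two black rubber buffers
- cap_tub: clear plastic tub, 119 x 173 x 61 mm, a bystander
- spare_battery: another battery with a white and green label, 76 x 116 x 110 mm, standing beyond the dock, a bystander

How it is judged:
By the outcome, as a careful person would: the job done as asked, in the order asked, and still so for the second after the job is handed in, with the robot touching nothing.
It also fails if it takes over 45 s, if anything falls off the work surface, if the arm or the gripper's body presses on something with over 40 N, if the wrist force passes 120 N, or if a joint passes its speed limit or range.

ROBOT

A 6-joint arm with a two-finger parallel gripper is mounted at the origin on the work surface; the furniture and walls round the work are solid. World frame = base frame: x ahead of the robot, y to its left, z up, the work surface at z = 0. Lengths are in m, angles in degrees, forces in N, time in s.
With the tool pointing down it reaches from about 0.35 to 0.875 m from the base axis. Payload 4.2 kg.
Tool frame: the origin (TCP) lies on the centre line of the jaws, within the pads' length; the fingertips stand 11 mm ahead of it and the grasp point (between the pads) lies 8 mm behind it; z points along the fingers, y is the line along which they close (so a half turn about z gives the same grasp; the last joint's range is limited). The gripper opens to 87 mm and grips with 3 to 60 N. Pads are 19 mm wide; open, the fingers measure 117 mm over their backs; the gripper's body (75 mm by 190 mm) begins 51 mm behind the grasp point.
Start: joints at [-53.136, 22.042, 0.453, 0, -68.411, -14.817], TCP at [0.235, -0.579, 0.234] pointing down, gripper open.
Joint ranges: [-179.83, 179.83], [-69.29, 118.12], [-61.27, 80.66], [-181.25, 117.63], [-171.15, -9.14], [-177.46, 177.46]. Speed limits (degrees/s): [159.86, 159.86, 180, 180, 180, 180].

INTERFACE

Orientations are given as a 3x3 rotation matrix whose columns are the frame's x, y, z axes.
In Python, from station import r gives the robot as it stands.
- The arm moves only by the tool servo_tool, never from a script. Its argument "commands" is a list that holds one entry, the list of rows, each a list of 7 numbers: the closure, from 0 (fully open) to 1 (shut), then the shift along the tool's x, y, z in mm, then the turn, a rotation vector about the tool's x, y, z in rad. In form: [[[claw, x, y, z, ax, ay, az], ...]]. A call has exactly 5 rows; each row is the pose to reach, as a shift and turn from the pose commanded when the call began, along the tool's axes at that moment; what a row does not reach only later rows make up. A row lasts 1/10 s, in which the tool goes at most 50 mm and 8.59 degrees, less where a joint would pass 70% of its speed; a pose out of reach is approached as far as the arm can. A call with a gripper value outside its range is refused whole. The fingers move at their own pace and stop on an object; the grip force is fixed at half the most. Time passes only in rows, so rows that repeat a pose let the fingers close, or fill a call up. It gives the time, the measured TCP pose, the force, the opening and the grip force at its end, in the units of the state.
- r.sense(): the state, without advancing time (a new reading comes with each control period).
- r.capture(name): name is "scene" or "top"; returns a dict with "pixels" (420x560x3 uint8, red, green, blue), "camera_matrix" (3x3 intrinsics, pixels), "R" (3x3) and "t" (3): a world point X has camera coordinates R X + t. Camera axes: x right, y down, z forward; pixel columns grow to the right and rows downward; lengths in m; the calibration is good to about 2 mm. A picture is of the moment at which its call begins. There is no depth.
- r.finish_job(): hands the job in; it is judged then, once.
The state is a dict: "time_s": time; "joints": joint angles; "joint_velocities": joint speeds; "effort": joint torques, N m; "tcp_pos": TCP position; "ee_rot": TCP orientation; "wrist_force": force on the tool from outside, world axes, zero at the start; "moment": the same for the moment, N m; "gripper_width": opening from 0.0 (shut) to 1.0 (fully open); "gripper_force": force on a finger pad.
Only numpy, scipy, OpenCV 4.12 (cv2) and the standard library are available. Lean on these libraries where they do the work, as an engineer would, in place of code of your own. Each camera call takes 0.05 s, during which the arm holds its last target. There are 200 camera calls.

## Working session

There is one attempt and no reset: what is moved stays moved. The work goes in short steps, Python scripts to look and compute and a tool call to move; the robot and the scene stay as the last step left them, time stands still between calls to the robot, and variables do not carry over. Pictures are saved under pics/ and viewed, at most 10 in all, crops included, and the job is handed in when it is done.

Besides the shell and the picture viewer there is one more tool, called after "Call:" by a JSON object that holds its "op" and its "data", one argument or row to a line. servo_tool: Moves the arm, as the interface text tells. Its arguments: {"type":"object","properties":{"commands":{"type":"array","items":{"type":"array","items":{"type":"array","items":{"type":"number"}}}}},"required":["commands"]}

```bash
mkdir -p pics; ls
python3 - <<'E'
from station import r
import cv2,json
for n in("scene","top"):
    c=r.capture(n);cv2.imwrite(f"pics/{n}0.png",c["pixels"][:,:,::-1]);print(n,c["camera_matrix"],c["R"],c["t"])
s=r.sense();print(s)
E
```

```text
pics
scene [[473.20367567   0.         278.75078167]
 [  0.         473.20367567 199.03409738]
 [  0.           0.           1.        ]] [[-0.57329006 -0.81931355  0.00798792]
 [-0.70683041  0.48960559 -0.5105655 ]
 [ 0.4144023  -0.29834824 -0.85980176]] [0.16760556 0.37542614 1.32328857]
top [[458.90747695   0.         288.81541181]
 [  0.         458.90747695 207.56266443]
 [  0.           0.           1.        ]] [[ 1.95174527e-02 -9.99801322e-01  4.04789060e-03]
 [-9.82056277e-01 -1.99303057e-02 -1.87532004e-01]
 [ 1.87575421e-01 -3.15109346e-04 -9.82250152e-01]] [-0.06469624  0.42772217  1.56055522]
{'time_s': 0.1, 'joints': array([-5.31356033e+01,  2.20851215e+01,  3.86613982e-01, -2.58307694e-02,
       -6.84114171e+01, -1.48150176e+01]), 'joint_velocities': array([ 0.11327904, -0.04541115,  0.19765544,  0.07439661,  0.04792875,
        0.00111016]), 'effort': array([-3.08757908e-04, -3.91690099e+01,  1.87935162e+01,  4.23191026e+00,
        1.34590114e-02, -6.45374212e-05]), 'tcp_pos': array([ 0.23443065, -0.57879768,  0.23257385]), 'ee_rot': array([[-9.26923039e-01, -3.75250601e-01, -8.15569600e-04],
       [-3.75251478e-01,  9.26921322e-01,  1.78640982e-03],
       [ 8.56174923e-05,  1.96190812e-03, -9.99998072e-01]]), 'wrist_force': array([ 0.03672629,  0.38957627, -0.37234427]), 'moment': array([-0.01805412, -0.04114308, -0.06767959]), 'gripper_force': 0.0, 'gripper_width': 0.9996057868014735}
```

View pics/scene0.png

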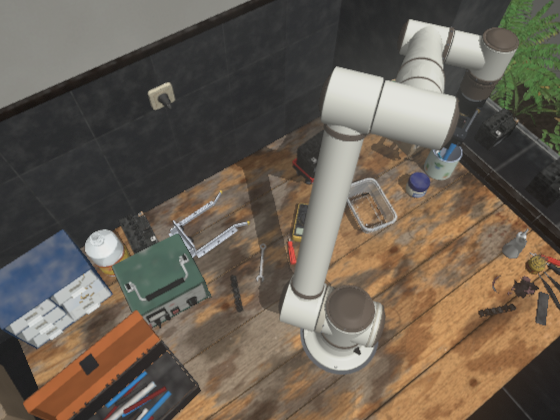

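View pics/top0.png

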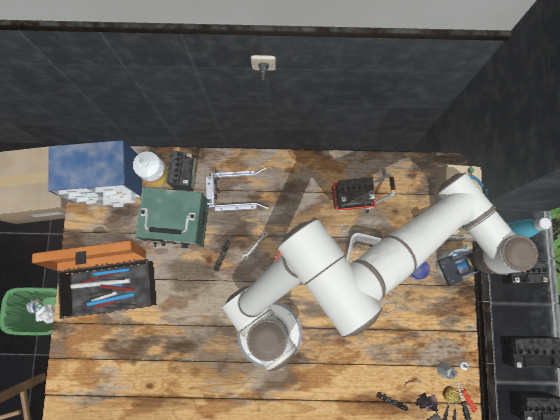

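```bash
cat > h.py <<'E'
import numpy as np,cv2
from station import r
def ray(c,uv):
    K,R,t=c["camera_matrix"],np.array(c["R"]),np.array(c["t"])
    d=R.T@np.linalg.solve(K,[uv[0],uv[1],1.]);return -R.T@t,d
def onz(c,uv,z):
    o,d=ray(c,uv);return o+d*(z-o[2])/d[2]
def proj(c,X):
    p=c["camera_matrix"]@(c["R"]@np.array(X)+c["t"]);return p[:2]/p[2]
def tri(c1,u1,c2,u2):
    A=[];b=[]
    o1,d1=ray(c1,u1);o2,d2=ray(c2,u2)
    s=np.linalg.lstsq(np.c_[d1,-d2],o2-o1,rcond=None)[0]
    p,q=o1+s[0]*d1,o2+s[1]*d2;return (p+q)/2,np.linalg.norm(p-q)
def crop(c,x0,y0,x1,y1,k):
    return cv2.resize(c["pixels"][y0:y1,x0:x1,::-1],None,fx=k,fy=k,interpolation=cv2.INTER_CUBIC)
E
python3 - <<'E'
from h import *
t=r.capture("top");s=r.capture("scene")
a=crop(t,200,155,400,255,4)
b=crop(s,160,130,420,255,3)
b=b[:,:800] if b.shape[1]>800 else b
a=a[:300,:]
b=cv2.resize(crop(s,160,160,360,235,4),(800,300))
cv2.imwrite("pics/c1.png",np.vstack([a,b]))
for c in(t,s): print(-np.array(c["R"]).T@c["t"])
E
```

```text
[ 0.12858815 -0.05566701  1.61332908]
[-0.18692461  0.34831158  1.32810665]
```

View pics/c1.png

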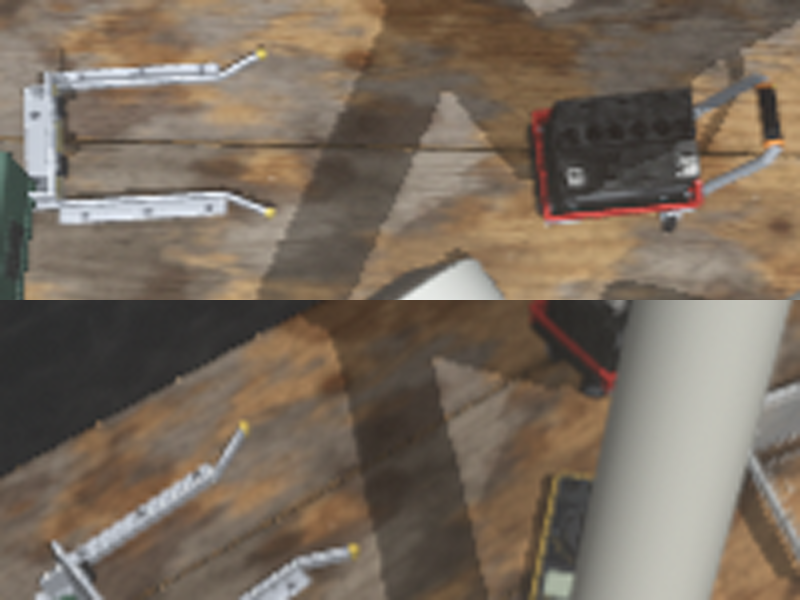

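Run:
```python
from h import *
t=r.capture("top");s=r.capture("scene")
f=lambda u,v:(200+(u+.5)/4-.5,155+(v+.5)/4-.5)
g=lambda u,v:(160+(u+.5)/4-.5,160+(v+.5)/4-.5)
def yel(c,uv,w=6):
    u,v=map(int,uv);p=c["pixels"][v-w:v+w+1,u-w:u+w+1].astype(float)
    m=np.clip(np.minimum(p[...,0],p[...,1])-p[...,2]-70,0,None);
    Y,X=np.mgrid[v-w:v+w+1,u-w:u+w+1];return np.array([(X*m).sum(),(Y*m).sum()])/m.sum(), (m>0).sum()
P=[]
for a,b in((f(262,53),g(244,126)),(f(269,211),g(354,249))):
    ua,n=yel(t,a);ub,k=yel(s,b);p,e=tri(t,ua,s,ub);P.append(p);print(a,ua,n,b,ub,k,p.round(4),round(e,4), onz(t,ua,.014).round(4))
print(np.linalg.norm(P[0]-P[1]))
# rails top inner edges (crop px), z=14mm ; plate
for n,uv,z in[("L in a",(65,88),.014),("L in b",(215,76),.014),("R in a",(60,202),.014),("R in b",(225,193),.014),("bufL",(68,108),.047),("bufR",(65,165),.047)]:
    print(n,onz(t,f(*uv),z).round(4))
for n,uv,z in[("ring far",(767,88),.17),("ring near",(774,144),.17),("lip FL",(548,218),.058),("lip RL",(703,206),.058),("lip FR",(538,110),.058),("batt RR",(692,88),.134),("batt RL",(699,180),.134),("batt FR",(553,100),.134),("batt FL",(549,206),.134)]:
    print(n,onz(t,f(*uv),z).round(4))
```

```text
(265.125, 167.875) [264.9  167.95] 3 (220.625, 191.125) [220.36 191.  ] 2 [0.5761 0.0327 0.0201] 0.0003 [0.5777 0.0329 0.014 ]
(266.875, 207.375) [267.  207.5] 2 (248.125, 221.875) [248.         221.71428571] 2 [0.4314 0.0207 0.0193] 0.0007 [0.4327 0.0212 0.014 ]
0.14520739528886287
L in a [0.5418 0.208  0.014 ]
L in b [0.5557 0.0737 0.014 ]
R in a [0.4375 0.2073 0.014 ]
R in b [0.4486 0.0612 0.014 ]
bufL [0.5152 0.199  0.047 ]
bufR [0.4641 0.1991 0.047 ]
ring far [ 0.5132 -0.3871  0.17  ]
ring near [ 0.4667 -0.3917  0.17  ]
lip FL [ 0.4235 -0.2212  0.058 ]
lip RL [ 0.4367 -0.3551  0.058 ]
lip FR [ 0.5191 -0.2124  0.058 ]
batt RR [ 0.5215 -0.3329  0.134 ]
batt RL [ 0.4434 -0.3375  0.134 ]
batt FR [ 0.5089 -0.2172  0.134 ]
batt FL [ 0.4191 -0.2139  0.134 ]
```

Call:
{"op": "servo_tool", "data": {
  "commands": [
    [[0,40,10,0,0,0,0],[0,80,20,0,0,0,0],[0,120,30,0,0,0,0],[0,150,35,0,0,0,0],[0,150,35,0,0,0,0]]
  ]
}}

```text
time_s: 0.8
tcp_pos: [0.0791, -0.6034, 0.2336]
ee_rot: [[-0.929, -0.371, -0.0], [-0.371, 0.929, 0.0], [0.0, 0.0, -1.0]]
wrist_force: [0.5, -0.1, -0.4]
gripper_width: 0.996
gripper_force: 0.0
```

Run:
```python
from h import *
t=r.capture("top");s=r.capture("scene")
u,v=proj(s,[.48,-.3,.1]).astype(int);print(u,v)
a=crop(s,u-65,v-50,u+65,v+50,6)
cv2.imwrite("pics/c2.png",a);print(u-65,v-50)
for n,c in(("t",t),("s",s)):
    for p in([.513,-.387,.17],[.467,-.392,.17]):print(n,proj(c,p))
```

```text
321 148
256 98
t [391.35972087 176.68791317]
t [393.22748789 190.53414159]
s [339.09390096 116.20887956]
s [349.49844202 124.79459792]
```

View pics/c2.png

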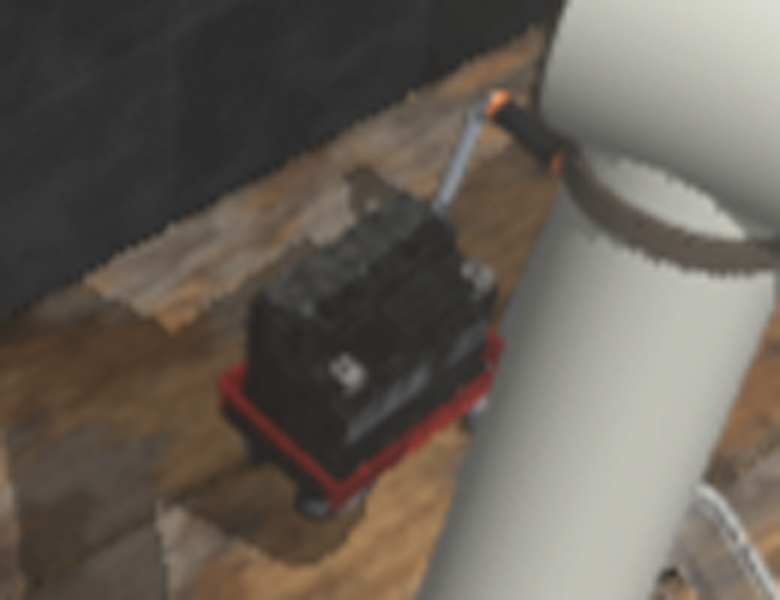

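Run:
```python
from h import *
t=r.capture("top");s=r.capture("scene")
def org(c,uv,w=4):
    u,v=np.round(uv).astype(int);p=c["pixels"][v-w:v+w+1,u-w:u+w+1].astype(float)
    m=np.clip(p[...,0]-p[...,2]-1.0*np.abs(p[...,1]-p[...,2])-45,0,None);Y,X=np.mgrid[v-w:v+w+1,u-w:u+w+1]
    return np.array([(X*m).sum(),(Y*m).sum()])/m.sum(),(m>0).sum()
P=[]
for p in([.513,-.387,.17],[.467,-.392,.17]):
    a,n=org(t,proj(t,p));b,k=org(s,proj(s,p));q,e=tri(t,a,s,b);P.append(q);print(a,n,b,k,q.round(4),round(e,4),onz(t,a,.17).round(4))
d=P[0]-P[1];print(np.linalg.norm(d),(P[0]+P[1])/2,np.degrees(np.arctan2(d[1],d[0]))+90)
st=r.sense();print(st["tcp_pos"],st["time_s"])
```

```text
[390.51162791 175.98837209] 5 [338.49579832 114.31932773] 7 [ 0.5113 -0.381   0.1846] 0.0001 [ 0.5153 -0.3843  0.17  ]
 ** On entry to DLASCL parameter number  4 had an illegal value
 ** On entry to DLASCL parameter number  4 had an illegal value
 ** On entry to DLASCL parameter number  4 had an illegal value
 ** On entry to DLASCL parameter number  4 had an illegal value
 ** On entry to DLASCL parameter number  5 had an illegal value
 ** On entry to DLASCL parameter number  4 had an illegal value<stdin>:6: RuntimeWarning: invalid value encountered in divide
Traceback (most recent call last):
  File "h.py", line 13, in tri
    s=np.linalg.lstsq(np.c_[d1,-d2],o2-o1,rcond=None)[0]
      ~~~~~~~~~~~~~~~^^^^^^^^^^^^^^^^^^^^^^^^^^^^^^^^
numpy.linalg.LinAlgError: SVD did not converge in Linear Least Squares
```

Run:
```python
from h import *
t=r.capture("top");s=r.capture("scene")
print(tri(t,(391.9,183.9),s,(343.4,119.4)), onz(t,(391.9,183.9),.17))
a=crop(t,375,160,405,205,13);b=crop(s,325,105,360,140,13)[:,:400]
A=np.zeros((585,800,3),np.uint8);A[:a.shape[0],:390]=a;A[:b.shape[0],395:395+b.shape[1]]=b
cv2.imwrite("pics/c3.png",A)
```

```text
(array([ 0.48786731, -0.38487018,  0.17974358]), np.float64(0.0034814464302371836)) [ 0.48894457 -0.38821036  0.17      ]
```

View pics/c3.png

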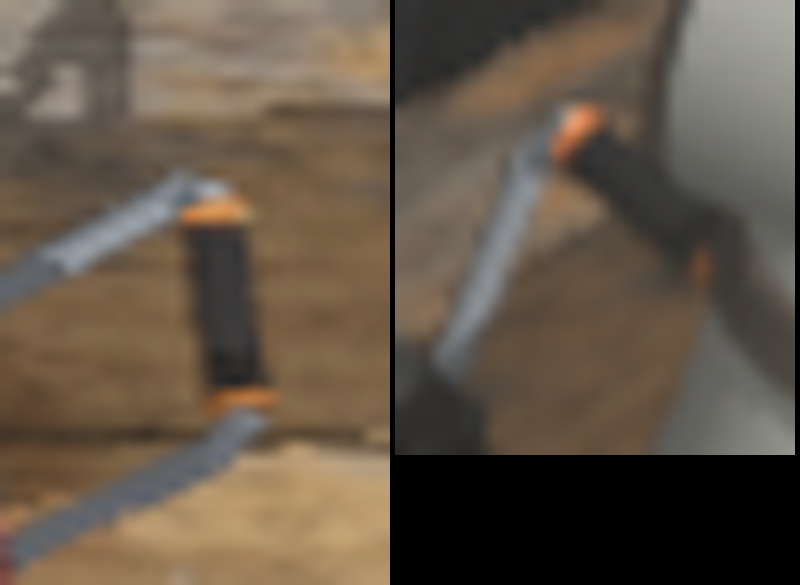

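Run:
```python
from h import *
t=r.capture("top");s=r.capture("scene")
print(tri(t,(391.0,175.85),s,(338.6,114.8)),tri(t,(393.08,190.35),s,(348.5,125)))
for z in(.17,.18):
  a,b=onz(t,(391.0,175.85),z),onz(t,(393.08,190.35),z);d=a-b;print(a,b,(a+b)/2,np.linalg.norm(d),np.degrees(np.arctan2(d[1],d[0]))+90)
  print(proj(s,(a+b)/2))
st=r.sense();print(st["tcp_pos"],st["ee_rot"],st["time_s"])
```

```text
(array([ 0.51351076, -0.38406438,  0.17822796]), np.float64(0.00016970137879154904)) (array([ 0.46920715, -0.39166183,  0.16664758]), np.float64(0.0020981410972943904))
[ 0.51578441 -0.38589376  0.17      ] [ 0.46760016 -0.39153767  0.17      ] [ 0.49169228 -0.38871571  0.17      ] 0.04851366789789569 96.68071358505843
[343.73533481 120.24430753]
[ 0.51310175 -0.38360581  0.18      ] [ 0.46525134 -0.38921061  0.18      ] [ 0.48917654 -0.38640821  0.18      ] 0.048177544496563994 96.68071358505853
[344.06958903 118.99725633]
[ 0.0834355  -0.6030222   0.23352459] [[-9.26317708e-01 -3.76743286e-01  3.76743822e-05]
 [-3.76743285e-01  9.26317708e-01  3.20081621e-05]
 [-4.69573076e-05  1.54561568e-05 -9.99999999e-01]] 1.2
```

Call:
{"op": "servo_tool", "data": {
  "commands": [
    [[0,-30,3,0,0,0,0],[0,-75,7,0,0,0,0],[0,-120,12,0,0,0,0],[0,-165,16,0,0,0,0],[0,-210,21,0,0,0,0]]
  ]
}}

```text
time_s: 1.7
tcp_pos: [0.2712, -0.5037, 0.2338]
ee_rot: [[-0.927, -0.376, 0.0], [-0.376, 0.927, -0.0], [-0.0, -0.001, -1.0]]
wrist_force: [-0.6, -1.9, -0.7]
gripper_width: 0.998
gripper_force: 0.0
```

Call:
{"op": "servo_tool", "data": {
  "commands": [
    [[0,-45,4,0,0,0,0.06],[0,-90,8,0,0,0,0.12],[0,-135,12,0,0,0,0.18],[0,-180,16,0,0,0,0.24],[0,-225,21,0,0,0,0.281]]
  ]
}}

```text
time_s: 2.2
tcp_pos: [0.472, -0.3993, 0.2338]
ee_rot: [[-0.995, -0.103, 0.0], [-0.103, 0.995, -0.0], [-0.0, -0.0, -1.0]]
wrist_force: [0.0, -0.3, -0.9]
gripper_width: 1.0
gripper_force: 0.0
```

Call:
{"op": "servo_tool", "data": {
  "commands": [
    [[0,-21,9,0,0,0,0],[0,-21,9,25,0,0,0],[0,-21,9,50,0,0,0],[0,-21,9,68,0,0,0],[0,-21,9,72,0,0,0]]
  ]
}}

```text
time_s: 2.7
tcp_pos: [0.4891, -0.3884, 0.1589]
ee_rot: [[-0.995, -0.104, -0.004], [-0.104, 0.995, 0.003], [0.004, 0.003, -1.0]]
wrist_force: [0.5, -0.1, -0.4]
gripper_width: 1.001
gripper_force: 0.0
```

Run:
```python
from h import *
t=r.capture("top");s=r.capture("scene");S=r.sense();print(S["tcp_pos"],S["ee_rot"],S["wrist_force"])
u,v=proj(t,[.49,-.36,.1]).astype(int)
a=crop(t,u-50,v-35,u+50,v+35,8)
cv2.imwrite("pics/c4.png",a);print(u-50,v-35)
```

```text
[ 0.49002451 -0.38947041  0.16119231] [[-9.94524593e-01 -1.04496640e-01 -1.13405914e-03]
 [-1.04496914e-01  9.94525194e-01  1.84551721e-04]
 [ 1.10856535e-03  3.02046905e-04 -9.99999340e-01]] [-0.64588827 -0.21521535  0.62142858]
328 153
```

View pics/c4.png

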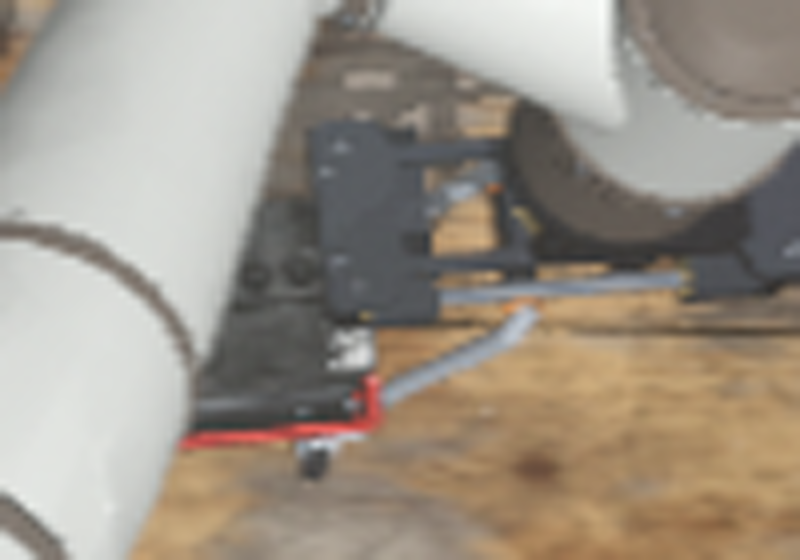

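Call:
{"op": "servo_tool", "data": {
  "commands": [
    [[0.3,0,0,0,0,0,0],[0.6,0,0,0,0,0,0],[1,0,0,0,0,0,0],[1,0,0,0,0,0,0],[1,0,0,0,0,0,0]]
  ]
}}

```text
time_s: 3.3
tcp_pos: [0.4899, -0.3899, 0.1619]
ee_rot: [[-0.995, -0.104, 0.001], [-0.104, 0.995, -0.0], [-0.001, -0.0, -1.0]]
wrist_force: [-0.6, -0.2, 0.4]
gripper_width: 0.634
gripper_force: 0.0
```

Call:
{"op": "servo_tool", "data": {
  "commands": [
    [[1,0,0,0,0,0,0],[1,0,0,0,0,0,0],[1,0,0,0,0,0,0],[1,0,0,0,0,0,0],[1,0,0,0,0,0,0]]
  ]
}}

```text
time_s: 3.8
tcp_pos: [0.4898, -0.3897, 0.1615]
ee_rot: [[-0.995, -0.104, -0.0], [-0.104, 0.995, 0.0], [0.0, 0.0, -1.0]]
wrist_force: [-1.0, -1.4, 1.2]
gripper_width: 0.174
gripper_force: 30.4
```

Run:
```python
from h import *
S=r.sense();print(S)
```

```text
{'time_s': 3.8, 'joints': array([-2.37197982e+01,  2.53521526e+01, -5.15953685e+00, -3.28133472e-04,
       -5.95064687e+01, -6.03284553e+01]), 'joint_velocities': array([-0.23296216,  0.01977076,  0.40709513, -0.39139917, -0.78964542,
        0.14896863]), 'effort': array([-6.34542257e-01, -4.04538059e+01,  1.78450513e+01,  3.85135353e+00,
        2.53951532e-02, -5.79818152e-02]), 'tcp_pos': array([ 0.48977228, -0.38974021,  0.16147968]), 'ee_rot': array([[-9.94609837e-01, -1.03687944e-01, -2.88163389e-04],
       [-1.03687985e-01,  9.94609865e-01,  1.32003896e-04],
       [ 2.72922937e-04,  1.61171454e-04, -9.99999950e-01]]), 'wrist_force': array([-0.95052645, -1.40845093,  1.16516607]), 'moment': array([-0.46683685,  0.24254021,  0.10114941]), 'gripper_force': 30.443884525448084, 'gripper_width': 0.17407250200150834}
```

Call:
{"op": "servo_tool", "data": {
  "commands": [
    [[1,-2,4,0,0,0,0],[1,-5,12,0,0,0,0.005],[1,-10,23,0,0,0,0.01],[1,-16,36,0,0,0,0.016],[1,-22,50,0,0,0,0.021]]
  ]
}}

```text
time_s: 4.3
tcp_pos: [0.507, -0.3366, 0.1617]
ee_rot: [[-0.997, -0.082, 0.0], [-0.082, 0.997, -0.0], [-0.0, -0.0, -1.0]]
wrist_force: [0.2, -2.3, 0.2]
gripper_width: 0.177
gripper_force: 29.9
```

Call:
{"op": "servo_tool", "data": {
  "commands": [
    [[1,-6,14,0,0,0,0],[1,-12,28,0,0,0,0],[1,-18,41,0,0,0,0],[1,-23,54,0,0,0,0],[1,-27,66,0,0,0,0]]
  ]
}}

```text
time_s: 4.8
tcp_pos: [0.5286, -0.2685, 0.1616]
ee_rot: [[-0.997, -0.083, 0.0], [-0.083, 0.997, -0.0], [-0.0, -0.0, -1.0]]
wrist_force: [0.9, -1.5, -0.6]
gripper_width: 0.173
gripper_force: 29.9
```

Call:
{"op": "servo_tool", "data": {
  "commands": [
    [[1,-1,13,0,0,0,0],[1,-1,26,0,0,0,0],[1,-1,37,0,0,0,0],[1,-1,46,0,0,0,0],[1,-1,50,0,0,0,0]]
  ]
}}

```text
time_s: 5.3
tcp_pos: [0.5246, -0.2189, 0.1616]
ee_rot: [[-0.997, -0.083, -0.0], [-0.083, 0.997, 0.0], [0.0, 0.0, -1.0]]
wrist_force: [0.5, -0.9, -0.3]
gripper_width: 0.172
gripper_force: 29.9
```

Run:
```python
from h import *
t=r.capture("top");s=r.capture("scene");S=r.sense();print(S["tcp_pos"],S["ee_rot"][:,1],S["wrist_force"],S["gripper_width"])
u,v=proj(t,[.5,-.06,.05]).astype(int);a=crop(t,u-70,v-37,u+63,v+38,6)[:,:780];a=crop(t,u-65,v-25,u+65,v+25,6);print(u-65,v-25)
u,v=proj(s,[.49,-.1,.05]).astype(int);b=crop(s,u-65,v-25,u+65,v+25,6);print(u-65,v-25)
cv2.imwrite("pics/c5.png",np.vstack([a,b]))
```

```text
[ 0.52462062 -0.21919498  0.16154181] [-8.32493562e-02  9.96528664e-01  4.08990813e-04] [ 0.7279697  -0.03718174  0.37200268] 0.16988475264437536
225 162
204 159
```

View pics/c5.png

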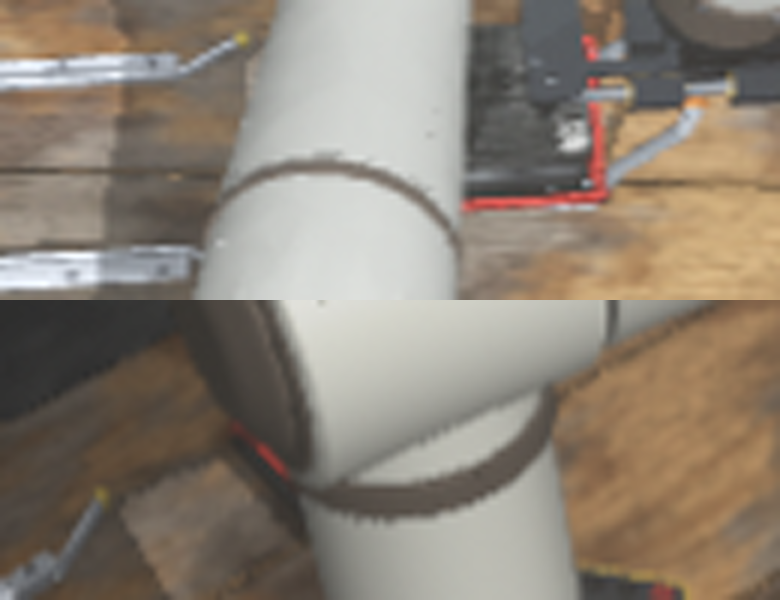

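```bash
cat >> h.py <<'E'
def red(c,x0,x1,y0,y1,z=.058):
    # centroid of the red lip strip per column -> world line
    p=c["pixels"][y0:y1,x0:x1].astype(float);m=np.clip(p[...,0]-np.maximum(p[...,1],p[...,2])-60,0,None)
    ys=np.arange(y0,y1)[:,None];k=m.sum(0)>30
    cols=np.arange(x0,x1)[k];rows=((m*ys).sum(0)/np.maximum(m.sum(0),1))[k]
    f=np.polyfit(cols,rows,1);P=[onz(c,(u,np.polyval(f,u)),z) for u in(cols[0],cols[-1])]
    d=P[0]-P[1];return cols[[0,-1]],np.std(rows-np.polyval(f,cols)),P[0],P[1],np.degrees(np.arctan2(d[1],d[0]))
E
python3 - <<'E'
from h import *
t=r.capture("top")
print(red(t,303,323,190,201))
f=lambda u,v:(225+(u+.5)/6-.5,162+(v+.5)/6-.5)
print("RL",onz(t,f(604,203),.058),"ring near",onz(t,f(695,103),.17),"rearR", onz(t,f(592,45),.058))
h=np.array([.5246,-.2192]);d=np.array([-.0832,.9965]);l=np.array([-d[1],d[0]])
o=h+.108*d;print("pred RL",o-.067*d+.047*l,"ring",h+.024*l)
E
```

```text
(array([303, 322]), np.float64(0.11507694012909848), array([ 0.46875142, -0.10452718,  0.058     ]), array([ 0.47404801, -0.17040442,  0.058     ]), np.float64(94.59674461120363))
RL [ 0.47105492 -0.18169935  0.058     ] ring near [ 0.50269816 -0.2215498   0.17      ] rearR [ 0.56543742 -0.17424579  0.058     ]
pred RL [ 0.4743533 -0.1822539] ring [ 0.500684  -0.2211968]
```

Call:
{"op": "servo_tool", "data": {
  "commands": [
    [[1,0,8,0,0,0,0],[1,0,20,0,0,0,0],[1,-1,34,0,0,0,0],[1,-1,48,0,0,0,0],[1,-1,60,0,0,0,0]]
  ]
}}

```text
time_s: 5.95
tcp_pos: [0.5207, -0.1585, 0.1616]
ee_rot: [[-0.997, -0.083, 0.0], [-0.083, 0.997, 0.0], [-0.0, 0.0, -1.0]]
wrist_force: [0.9, -1.0, 0.6]
gripper_width: 0.167
gripper_force: 29.9
```

Run:
```python
from h import *
t=r.capture("top");s=r.capture("scene");S=r.sense();print(S["tcp_pos"],S["ee_rot"][:,1],S["wrist_force"],S["gripper_width"])
u,v=proj(t,[.5,0,.05]).astype(int);a=crop(t,u-65,v-25,u+65,v+25,6);print(u-65,v-25)
u,v=proj(s,[.49,0,.05]).astype(int);b=crop(s,u-65,v-25,u+65,v+25,6);print(u-65,v-25)
cv2.imwrite("pics/c6.png",np.vstack([a,b]))
```

```text
[ 0.52069573 -0.15779897  0.16156181] [-8.48146160e-02  9.96396381e-01  8.56477284e-04] [ 1.01899111 -0.08779942  0.55334545] 0.17163002194300814
208 161
177 175
```

View pics/c6.png

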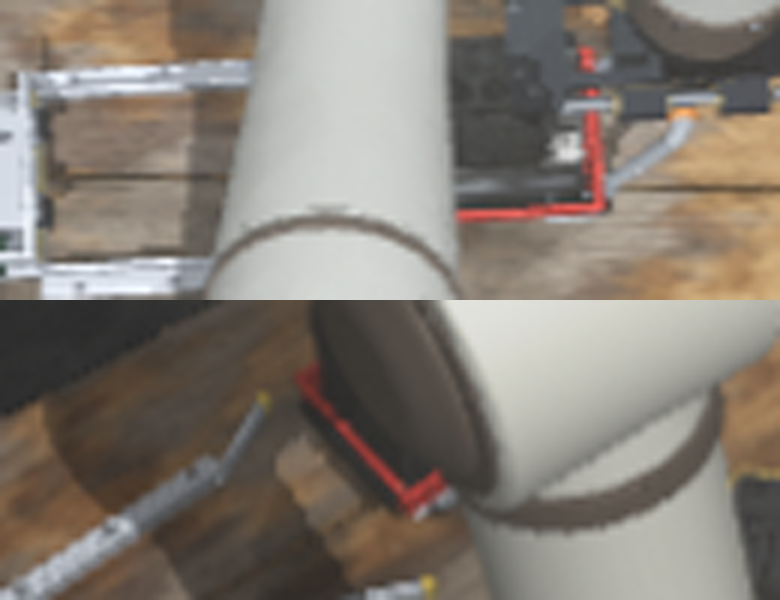

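Run:
```python
from h import *
s=r.capture("scene");S=r.sense()
g=lambda u,v:(177+(u+.5)/6-.5,175+(v+.5)/6-.5)
print("lip FR",onz(s,g(300,76),.058),"FL",onz(s,g(410,206),.058))
h=S["tcp_pos"][:2];d=S["ee_rot"][:2,1];l=np.array([-d[1],d[0]]);o=h+.108*d
print("pred FR",o+.067*d-.047*l,"FL",o+.067*d+.047*l)
inv=lambda p:((p[0]+.5-177)*6,(p[1]+.5-175)*6+300)
for n,a,b,z in[("piv",50,36,.033),("piv",50,36,.02),("wheel trail",36,36,.0125),("wheel out",50,50,.0125),("wheel fwd",64,36,.0125),("lipFL",67,47,.058),("undFL",67,47,.036)]:
    print(n,np.round(inv(proj(s,[*(o+a/1000*d+b/1000*l),z]))))
```

```text
lip FR [0.55480631 0.0184651  0.058     ] FL [0.45558429 0.0136032  0.058     ]
pred FR [0.55280069 0.01982507] FL [0.45913766 0.01187294]
piv [425. 491.]
piv [426. 504.]
wheel trail [448. 496.]
wheel out [443. 528.]
wheel fwd [406. 525.]
lipFL [410. 500.]
undFL [412. 521.]
```

Call:
{"op": "servo_tool", "data": {
  "commands": [
    [[1,0,8,0,0,0,0],[1,0,20,0,0,0,0],[1,0,34,0,0,0,0],[1,0,48,0,0,0,0],[1,0,62,0,0,0,0]]
  ]
}}

```text
time_s: 6.6
tcp_pos: [0.5156, -0.0969, 0.1616]
ee_rot: [[-0.997, -0.083, 0.0], [-0.083, 0.997, 0.0], [-0.0, 0.0, -1.0]]
wrist_force: [0.5, -1.2, 0.1]
gripper_width: 0.177
gripper_force: 29.9
```

Call:
{"op": "servo_tool", "data": {
  "commands": [
    [[1,0,14,0,0,0,0],[1,0,28,0,0,0,0],[1,0,42,0,0,0,0],[1,0,54,0,0,0,0],[1,0,64,0,0,0,0]]
  ]
}}

```text
time_s: 7.1
tcp_pos: [0.5103, -0.0333, 0.1615]
ee_rot: [[-0.997, -0.083, -0.0], [-0.083, 0.997, -0.0], [0.0, -0.0, -1.0]]
wrist_force: [0.2, -0.5, -0.2]
gripper_width: 0.171
gripper_force: 29.9
```

Call:
{"op": "servo_tool", "data": {
  "commands": [
    [[1,0,8,0,0,0,0],[1,0,15,0,0,0,0],[1,0,22,0,0,0,0],[1,0,28,0,0,0,0],[1,0,34,0,0,0,0]]
  ]
}}

```text
time_s: 7.6
tcp_pos: [0.5076, -0.0002, 0.1615]
ee_rot: [[-0.997, -0.082, -0.0], [-0.082, 0.997, -0.0], [0.0, -0.0, -1.0]]
wrist_force: [-0.2, -0.6, -0.2]
gripper_width: 0.175
gripper_force: 29.9
```

Call:
{"op": "servo_tool", "data": {
  "commands": [
    [[1,0,2,0,0,0,0],[1,0,4,0,0,0,0],[1,0,6,0,0,0,0],[1,0,8,0,0,0,0],[1,0,10,0,0,0,0]]
  ]
}}

```text
time_s: 8.1
tcp_pos: [0.5068, 0.0095, 0.1616]
ee_rot: [[-0.997, -0.082, 0.0], [-0.082, 0.997, 0.0], [-0.0, 0.0, -1.0]]
wrist_force: [0.6, -0.8, 0.6]
gripper_width: 0.176
gripper_force: 29.9
```

Run:
```python
from h import *
t=r.capture("top");s=r.capture("scene");S=r.sense();print(S["tcp_pos"],S["ee_rot"][:,1],S["wrist_force"],S["gripper_width"])
u,v=proj(t,[.5,.12,.05]).astype(int);a=crop(t,u-65,v-25,u+65,v+25,6);print(u-65,v-25)
u,v=proj(s,[.49,.12,.05]).astype(int);b=crop(s,u-65,v-25,u+65,v+25,6);print(u-65,v-25)
cv2.imwrite("pics/c7.png",np.vstack([a,b]))
```

```text
[0.50682386 0.00968739 0.16150377] [-8.27654777e-02  9.96569014e-01  2.77502116e-04] [1.01086494 0.06263297 0.00132099] 0.17140446372903592
173 161
144 194
```

View pics/c7.png

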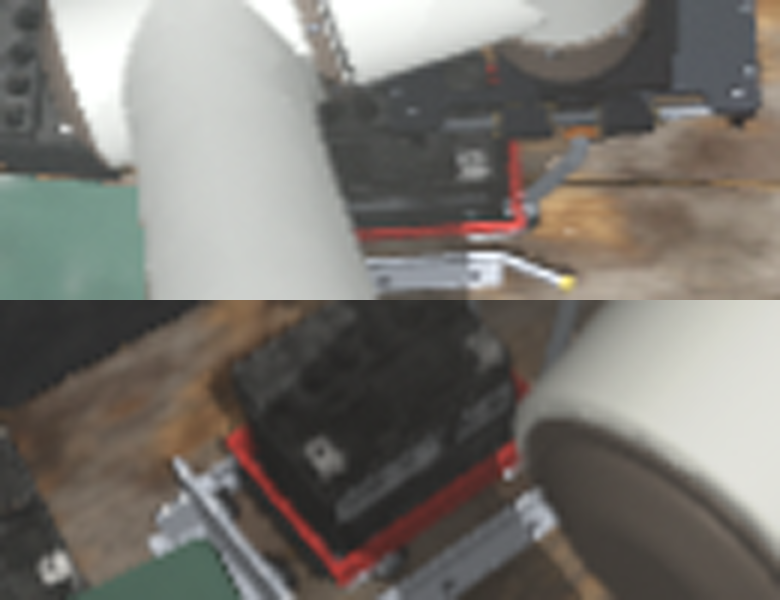

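Call:
{"op": "servo_tool", "data": {
  "commands": [
    [[1,0,1,0,0,0,0],[1,0,2,0,0,0,0],[1,0,3,0,0,0,0],[1,0,4,0,0,0,0],[1,0,5,0,0,0,0]]
  ]
}}

```text
time_s: 8.7
tcp_pos: [0.5064, 0.0145, 0.1615]
ee_rot: [[-0.997, -0.083, -0.0], [-0.083, 0.997, 0.0], [0.0, 0.0, -1.0]]
wrist_force: [0.2, -1.2, 0.4]
gripper_width: 0.173
gripper_force: 29.9
```

Call:
{"op": "servo_tool", "data": {
  "commands": [
    [[1,0,0.6,0,0,0,0],[1,0,1.2,0,0,0,0],[1,0,1.8,0,0,0,0],[1,0,2.4,0,0,0,0],[1,0,3,0,0,0,0]]
  ]
}}

```text
time_s: 9.2
tcp_pos: [0.5061, 0.0174, 0.1615]
ee_rot: [[-0.997, -0.083, -0.0], [-0.083, 0.997, -0.0], [0.0, -0.0, -1.0]]
wrist_force: [0.6, -0.1, 0.1]
gripper_width: 0.169
gripper_force: 29.9
```

Call:
{"op": "servo_tool", "data": {
  "commands": [
    [[1,0,0.5,0,0,0,0],[1,0,1,0,0,0,0],[1,0,1.5,0,0,0,0],[1,0,2,0,0,0,0],[1,0,2.5,0,0,0,0]]
  ]
}}

```text
time_s: 9.7
tcp_pos: [0.5056, 0.0191, 0.1616]
ee_rot: [[-0.997, -0.083, -0.001], [-0.083, 0.997, -0.002], [0.001, -0.001, -1.0]]
wrist_force: [-0.8, -5.6, 1.5]
gripper_width: 0.173
gripper_force: 29.9
```

Run:
```python
from h import *
for i in range(4):
    s=r.capture("scene");S=r.sense();print(S["tcp_pos"],S["wrist_force"],S["moment"])
```

```text
[0.505583   0.01907104 0.16164618] [ 0.00613478 -4.94508582  2.05809088] [-1.50653591 -0.04371691 -0.07882359]
[0.50558099 0.0190669  0.16163972] [-0.5298868  -4.60495478  1.65243667] [-1.47202923 -0.03219944 -0.06358427]
[0.50557998 0.01907088 0.16163293] [ 0.7774931  -5.54922413  2.42441992] [-1.50088124 -0.02452263 -0.04888149]
[0.50558077 0.01908471 0.16163664] [ 0.19314301 -5.28048805  1.75679099] [-1.52904072 -0.02332116 -0.07401975]
```

Call:
{"op": "servo_tool", "data": {
  "commands": [
    [[1,0,-0.4,0,0,0,0],[1,0,-0.7,0,0,0,0],[0.75,0,-0.7,0,0,0,0],[0.6,0,-0.7,0,0,0,0],[0.5,0,-0.7,0,0,0,0]]
  ]
}}

```text
time_s: 10.4
tcp_pos: [0.5061, 0.0198, 0.1614]
ee_rot: [[-0.997, -0.083, 0.0], [-0.083, 0.997, 0.001], [-0.0, 0.001, -1.0]]
wrist_force: [-0.0, -0.4, -0.1]
gripper_width: 0.349
gripper_force: 0.0
```

Call:
{"op": "servo_tool", "data": {
  "commands": [
    [[0.3,0,0,0,0,0,0],[0.2,0,0,0,0,0,0],[0.2,0,0,0,0,0,0],[0.2,0,0,0,0,0,0],[0.2,0,0,0,0,0,0]]
  ]
}}

```text
time_s: 10.9
tcp_pos: [0.506, 0.0192, 0.1615]
ee_rot: [[-0.997, -0.083, -0.0], [-0.083, 0.997, 0.0], [0.0, 0.0, -1.0]]
wrist_force: [0.0, -0.2, 0.9]
gripper_width: 0.766
gripper_force: 0.0
```

Call:
{"op": "servo_tool", "data": {
  "commands": [
    [[0.2,0,0,-8,0,0,0],[0.2,0,0,-25,0,0,0],[0.2,0,0,-45,0,0,0],[0.2,0,0,-70,0,0,0],[0.2,0,0,-90,0,0,0]]
  ]
}}

```text
time_s: 11.4
tcp_pos: [0.5063, 0.0192, 0.2536]
ee_rot: [[-0.997, -0.083, 0.002], [-0.083, 0.997, 0.0], [-0.002, 0.0, -1.0]]
wrist_force: [0.5, 0.6, 0.1]
gripper_width: 0.804
gripper_force: 0.0
```

Call:
{"op": "servo_tool", "data": {
  "commands": [
    [[0.2,0,-30,-10,0,0,0],[0.2,0,-75,-20,0,0,0],[0.2,0,-120,-20,0,0,0],[0.2,0,-165,-20,0,0,0],[0.2,0,-210,-20,0,0,0]]
  ]
}}

```text
time_s: 11.9
tcp_pos: [0.5234, -0.1918, 0.2726]
ee_rot: [[-0.997, -0.083, 0.001], [-0.083, 0.997, -0.0], [-0.001, -0.0, -1.0]]
wrist_force: [1.8, 0.7, -0.4]
gripper_width: 0.801
gripper_force: 0.0
```

Call:
{"op": "servo_tool", "data": {
  "commands": [
    [[0.2,0,-40,0,0,0,0],[0.2,0,-80,0,0,0,0],[0.2,0,-110,0,0,0,0],[0.2,0,-110,0,0,0,0],[0.2,0,-110,0,0,0,0]]
  ]
}}

```text
time_s: 12.4
tcp_pos: [0.5322, -0.3001, 0.2715]
ee_rot: [[-0.997, -0.081, -0.0], [-0.081, 0.997, 0.0], [0.0, 0.0, -1.0]]
wrist_force: [-0.5, 0.3, -0.5]
gripper_width: 0.797
gripper_force: 0.0
```

Run:
```python
from h import *
t=r.capture("top");s=r.capture("scene");S=r.sense();print(S["time_s"],S["joint_velocities"].round(2))
u,v=proj(t,[.5,.11,.05]).astype(int);a=crop(t,u-65,v-25,u+65,v+25,6);print(u-65,v-25)
u,v=proj(s,[.48,.12,.05]).astype(int);b=crop(s,u-65,v-25,u+65,v+25,6);print(u-65,v-25)
cv2.imwrite("pics/c8.png",np.vstack([a,b]))
```

```text
12.5 [ 0.63 -0.42 -0.24  0.05  0.12  0.08]
176 161
146 196
```

View pics/c8.png

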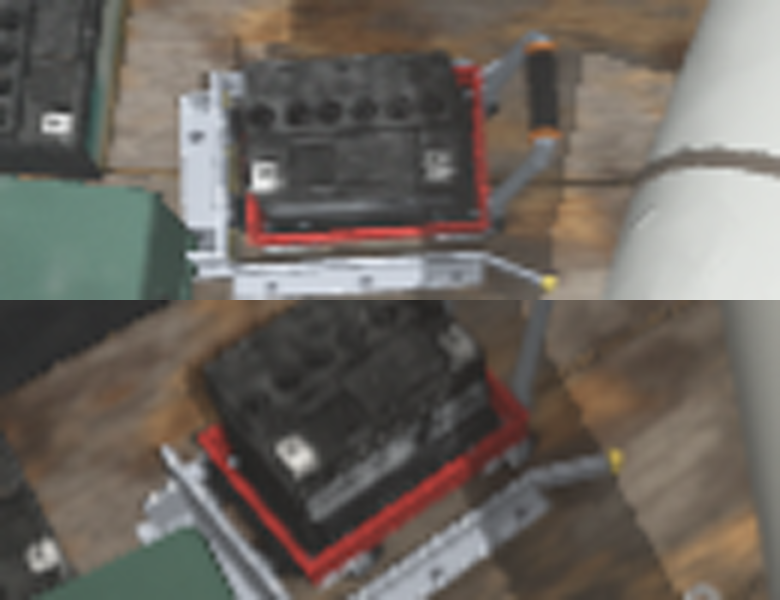

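Run:
```python
from h import *
t=r.capture("top");s=r.capture("scene")
f=lambda u,v:(176+(u+.5)/6-.5,161+(v+.5)/6-.5)
a,b=onz(t,f(541,43),.17),onz(t,f(545,134),.17);d=a-b;print((a+b)/2,np.degrees(np.arctan2(d[1],d[0]))+90,np.linalg.norm(d))
print(red(t,219,256,194,204))
```

```text
[0.50924495 0.01970073 0.17      ] 94.08815295052695 0.0508489443233626
(array([219, 245]), np.float64(0.09397246033347902), array([0.44554159, 0.1857229 , 0.058     ]), array([0.45287053, 0.09606293, 0.058     ]), np.float64(94.67305452332522))
```

```bash
python3 -c "
from station import r
print(r.finish_job())"
```

```text
the job is handed in; nothing more can be done
None
```

The caddy is in the dock: I rolled it between the rails, brought it up to the rubber buffers with about 5 N, and let go. It stayed put with the battery in its tray and the job is handed in. I saw only the two left castors well enough to judge; they were trailing before the mouth, and the right-hand pair I infer from about 115 mm of straight rolling.

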